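# Cap a bearing tin with its nested lids and hold up the outer lid

### The arm

A 6-joint arm with a two-finger parallel gripper is mounted at the origin on the work surface. World frame = base frame: x ahead of the robot, y to its left, z up, the work surface at z = 0. Lengths are in m, angles in degrees, forces in N, time in s.
With the tool pointing down it reaches from about 0.25 to 0.725 m from the base axis. Payload 9.7 kg.
Tool frame: the origin (TCP) lies midway between the tips of the shut fingers; the grasp point (between the pads) lies 19 mm behind it; z points along the fingers, x is the direction in which the jaws open and shut, and the axes are right-handed (so a half turn about z gives the same grasp; the last joint's range is limited). The gripper opens to 85 mm and grips with 20 to 120 N. Pads are 22 mm wide; open, the fingers measure 114 mm over their backs; the gripper's body (76 mm by 85 mm) begins 54 mm behind the grasp point. The pads swing forward as they close: fully open they stand 13 mm farther back than shut.
Start: joints at [67.323, 4.979, 10.078, 95.1, 0, 90], TCP at [0.212, 0.507, 0.231] pointing down, gripper open.
Joint ranges: [-179.16, 179.16], [-48.56, 103.87], [-65.8, 70.77], [-126.05, 130.52], [-82.76, 87.17], [-180, 180]. Speed limits (degrees/s): [127.2, 127.2, 147.25, 180, 180, 180].

### API

Orientations are given as [roll, pitch, yaw] about the fixed x, y, z axes, in that order (R = Rz(yaw) Ry(pitch) Rx(roll)).
In Python, from workcell import sensors, camera, get_calibration, bot, recognise, place_of gives the robot as it stands. The module is installed in compiled form; this text tells all that it offers.
- The arm moves only by the tool send_rows, never from a script. Its argument "plan" is a list of rows, each a list of 3 entries, a list of its own where there are three numbers: the shift along the tool's x, y, z normalised to -1 to 1, where 1 is 0.3 m, then the turn, a rotation vector about the tool's x, y, z normalised to -1 to 1, where 1 is pi rad, then the closure, from -1 (fully open) to 1 (shut). In form: [[[x, y, z], [rx, ry, rz], claw], ...]. A call has 1 to 10 rows; each row is the pose to reach, as a shift and turn from the pose commanded when the call began, along the tool's axes at that moment, turning the shorter way round; what a row does not reach only later rows make up. A row lasts 1/10 s, in which the tool goes at most 50 mm and 8.59 degrees, less where a joint would pass 70% of its speed; a pose out of reach is approached as far as the arm can. A call with a number of a shift or a turn outside -1 to 1 is refused whole. A call with a gripper value outside its range is refused whole. The fingers move at their own pace and stop on an object; "force" is the grip in N (left out, the last holds). Time passes only in rows, so rows that repeat a pose let the fingers close. It gives the time, the measured TCP pose, the force and the opening at its end, in the units of the state.
- sensors.get_obs(): the state, without advancing time (a new reading comes with each control period).
- camera(name): name is "side" or "top"; returns the picture (480x640x3 uint8, blue, green, red); there is no depth.
- get_calibration(name): a dict with "fx", "fy", "cx", "cy" (pixels), "k1" (the pictures are not rectified: a ray, as slopes to the right and down, at radius r is drawn at 1 + k1 r^2 times it, then the intrinsics apply), "R" (3x3) and "t" (3): a world point X has camera coordinates R X + t. Camera axes: x right, y down, z forward; pixel columns grow to the right and rows downward; lengths in m; the calibration is good to about 2 mm. A picture is of the moment at which its call begins. get_calibration takes no time and is no camera call.
- bot.job_done(): hands the job in, once; it reports no verdict.
Trained networks look in the newest picture that a camera, given by its name, has taken for a name from the list of things; names that differ only in an ending like _2 or _b are one class to them, and where a whole thing is asked for, a point or a joint stands for the part that bears it (a point fixed in the world has none). Each returns a list of dicts, best first, with "p" (0 to 1); they miss things now and then, are a little off and sometimes report something else, mostly with a low value. They report only what shows in the picture. A call takes as long as a camera call. They do not tell look-alikes from the thing itself.
- recognise(label, camera): "point" ([column, row] in pixels, amid what is visible of it).
- place_of(label, camera): "point" ([column, row] in pixels: a listed point, or the origin of a listed thing).
The state is a dict: "time": time; "q": joint angles; "qd": joint speeds; "joint_efforts": joint torques, N m; "ee_pos": TCP position; "tcp_rot": TCP orientation; "wrist_force": force on the tool from outside, world axes, zero at the start; "torque": the same for the moment, N m; "opening": finger opening in m.
Only numpy, scipy, OpenCV 4.12 (cv2) and the standard library are available. Lean on these libraries where they do the work, as an engineer would, in place of code of your own. Each camera call takes 0.05 s, during which the arm holds its last target. There are 200 camera calls.

### The job

The two lids stand nested on the bench: carry them together, by the inner lid's knob, to the oblong tin of bearings, lower them gently until the inner lid sits fully in the tin's mouth, and let go of the knob. Then lift the outer lid alone straight up by its collar so that its underside can be inspected, leaving the inner lid seated and undisturbed, and finish while still holding the outer lid level and still in the gripper, over the tin with even its skirt clear above the inner lid's knob. Leave the other things on the bench where they are and do not shove the tin.

Things in the scene. Friction and masses are not known exactly. Their poses are not given: they have to be found in the camera images.
- tin: Oblong open steel tin, loose but heavy (2.2 kg), with ball bearings well below its mouth. Outside 104 (its x) x 74 (its y) x 60 mm high, walls 4 mm, so the mouth is 96 x 66 mm. Origin: centre of its underside, on the bench; z up. Half a turn looks the same.
- inner_lid: Inner lid, steel, about 0.22 kg, standing on the bench on its plug. Plug 91 (x) x 61 (y) mm, 8 deep, its lower 4 mm only 87 x 57; flange plate 112 x 82 x 4 above it, which rests on the tin rim; central square upright knob. Origin: centre of the plug underside, z up; seated, it is 52 mm above the tin origin. Fits the tin either way round (half a turn).
- knob_top (a point): Centre of the top of the inner lid's knob, 68 mm above the inner lid's origin. The knob is 22 x 22 mm, sides along the lid's x and y; its top 28 mm stand free above the outer lid's collar.
- outer_lid: Outer lid, steel, about 0.22 kg, loose on the inner lid's flange, which carries it. Plate 122 (x) x 92 (y) x 4 mm; skirt 3 thick hangs 9 below the plate around the flange with 2 mm play; square collar in the middle, through which the knob passes. Origin: centre of the plate underside, 12 mm above the inner lid's origin when nested, same axes.
- collar_top (a point): Centre of the top of the outer lid's square collar, 28 mm above the outer lid's origin. The collar is 40 x 40 mm outside, 32 x 32 inside (sides along x and y), and stands 24 mm high on the plate's top.
- square_tin: Bystander: small square open steel tin of brass fittings, 70 x 70 x 50 mm, NOT the one to be closed; origin at the centre of its underside.
- loose_bearing: Bystander: ball bearing lying flat, diameter 48, 15 mm high; origin at the centre of its underside.
- pipe_elbow: Bystander: copper pipe elbow, about 70 x 60, 26 mm high; origin at the centre of its underside.
- grease_can: Bystander: upright can, diameter 60, 95 mm high; origin at the centre of its underside.
- carton: Bystander: cardboard carton 80 x 120 x 50 mm high; origin at the centre of its underside.
- wrench: Bystander: steel wrench lying flat; origin at the centre of its underside, length along its x.
- jar: Bystander: clear plastic jar with white cap, diameter 56, 80 mm high; origin at the centre of its underside.
Things that resemble listed ones, but are neither listed nor needed, are in the scene too. Leave any blue or green look-alike of the outer_lid alone.

How it is judged (in metres and radians):
On the way, in this order (a step that is already met when the one before it is completed fails the run):
1. the two lids are raised together, nested, clear of the bench (height (world z) of inner_lid above 0.03 m and z of outer_lid in the frame of inner_lid below 0.017 m and angle between inner_lid's own z axis and vertical below 0.3 rad), for 0.2 s.
2. the nested lids sit on the tin, the inner lid fully seated in its mouth, and the fingers have let go of the inner lid (z of inner_lid in the frame of tin between 0.048 and 0.055 m and horizontal distance between inner_lid and tin below 0.008 m and angle between inner_lid's own z axis and vertical below 0.06 rad and z of outer_lid in the frame of inner_lid below 0.017 m and horizontal distance between outer_lid and inner_lid below 0.006 m and contact force between the fingers and inner_lid below 0.1 N), for 0.1 s.
At the end, for the whole second after the job is handed in: Inner lid seated in the tin (within 3 mm of full depth, 8 mm of centre, 0.06 rad of level), still, untouched; outer lid in the fingers alone, 65 mm or more above its nested place, below 0.35 m, within 50 mm of straight over the tin, level within 0.15 rad, under 0.03 m/s (z of inner_lid in the frame of tin between 0.048 and 0.055 m and horizontal distance between inner_lid and tin below 0.008 m and angle between inner_lid's own z axis and vertical below 0.06 rad and z of outer_lid in the frame of inner_lid above 0.077 m and height (world z) of outer_lid below 0.35 m and horizontal distance between outer_lid and tin below 0.05 m and angle between outer_lid's own z axis and vertical below 0.15 rad and linear speed of outer_lid below 0.03 m/s and contact force between the fingers and outer_lid above 1 N and contact force between each of outer_lid, the arm, the fingers and inner_lid below 0.1 N and contact force between outer_lid and tin below 0.1 N and linear speed of inner_lid below 0.02 m/s); the arm keeps its last pose, push and grip.
It fails at once if the outer lid comes off the inner lid (by over 10 mm) while the inner lid is not seated in the tin (z of outer_lid in the frame of inner_lid above 0.022 m and not (z of inner_lid in the frame of tin between 0.048 and 0.055 m and horizontal distance between inner_lid and tin below 0.008 m and angle between inner_lid's own z axis and vertical below 0.06 rad)).
It fails at once if the inner lid is let go more than 12 mm above its seat on the tin (horizontal distance between inner_lid and tin below 0.06 m and z of inner_lid in the frame of tin above 0.064 m and contact force between the fingers and inner_lid below 0.05 N).
It fails at once if lifting the outer lid raises the inner lid off its seat over the tin (horizontal distance between inner_lid and tin below 0.03 m and z of inner_lid in the frame of tin above 0.056 m and contact force between the fingers and outer_lid above 2 N and contact force between the fingers and inner_lid below 0.05 N).
It fails at once if the tin is shoved more than 25 mm or tipped (distance of tin from where it was at the start of the episode above 0.025 m or angle between tin's own z axis and vertical above 0.15 rad).
It fails at once if a bystander is moved more than 30 mm (distance of any of square_tin, loose_bearing, pipe_elbow, grease_can, carton, wrench, jar from where it was at the start of the episode above 0.03 m).
It also fails if it takes over 58 s, if anything falls off the work surface, if the arm or the gripper's body presses on something with over 40 N, if the wrist force passes 120 N, or if a joint passes its speed limit or range.

## Working session

There is one attempt and no reset: what is moved stays moved. The work goes in short steps, Python scripts to look and compute and a tool call to move; the robot and the scene stay as the last step left them, time stands still between calls to the robot, and variables do not carry over. Pictures are saved under pics/ and viewed, on a budget of 10 in all, crops included, one or two more only if the job needs it, and the job is handed in when it is done.

Besides the shell and the picture viewer there is one more tool, called after "Emit:" as name([rows], argument=value, ...), one row to a line, values as JSON. send_rows: Moves the arm, as the interface text tells. Scaled input: -1 to 1 covers 0.3 m each way for a shift and pi rad each way for a turn. Its arguments: {"type":"object","properties":{"plan":{"type":"array"},"force":{"type":"number"}},"required":["plan"]}

```bash
mkdir -p pics; cat > h.py <<'E'
import numpy as np, cv2
from workcell import sensors, camera, get_calibration, bot, recognise, place_of
def ray(px,n):
    c=get_calibration(n); R=np.array(c["R"]); t=np.array(c["t"])
    d=np.array([(px[0]-c["cx"])/c["fx"],(px[1]-c["cy"])/c["fy"]]); u=d.copy()
    for _ in range(20): u=d/(1+c["k1"]*(u@u))
    return -R.T@t, R.T@np.array([u[0],u[1],1])
def atz(px,n,z):
    o,d=ray(px,n); return o+d*(z-o[2])/d[2]
def proj(X,n):
    c=get_calibration(n); p=np.array(c["R"])@np.array(X)+np.array(c["t"]); u=p[:2]/p[2]; u=u*(1+c["k1"]*(u@u))
    return np.array([u[0]*c["fx"]+c["cx"],u[1]*c["fy"]+c["cy"]])
def tri(a,b,na="top",nb="side"):
    o1,d1=ray(a,na);o2,d2=ray(b,nb); s=np.linalg.lstsq(np.c_[d1,-d2],o2-o1,rcond=None)[0]
    p,q=o1+s[0]*d1,o2+s[1]*d2; return (p+q)/2,np.linalg.norm(p-q)
E
python3 - <<'E'
from h import *
np.set_printoptions(precision=3,suppress=True)
print(sensors.get_obs())
for n in("top","side"):
    cv2.imwrite(f"pics/{n}0.png",camera(n)); o,d=ray((320,240),n); print(n,o,d)
    for l,z in(("tin",0),("knob_top",.068),("collar_top",.040),("inner_lid",0),("outer_lid",.012),("square_tin",0)):
        for r in place_of(l,n)[:4]: print(l,round(r["p"],2),np.round(r["point"],1),atz(r["point"],n,z))
E
```

```text
{'time': 0.0, 'q': array([67.323,  5.013, 10.034, 95.1  ,  0.   , 90.002]), 'qd': array([ 0.059, -0.008,  0.048, -0.048,  0.019,  0.056]), 'joint_efforts': array([  0.003, -52.038,  46.481,   0.016,  -0.   ,   0.   ]), 'ee_pos': array([0.212, 0.507, 0.231]), 'tcp_rot': array([-180.   ,    0.079,   67.321]), 'wrist_force': array([-0.759, -0.664, -0.313]), 'torque': array([ 0.004,  0.007, -0.012]), 'opening': 0.08530867889170972}
top [0.31  0.009 1.111] [ 0.207 -0.    -0.979]
tin 0.7 [264.8 231.9] [0.552 0.139 0.   ]
tin 0.59 [379.6 163.7] [ 0.745 -0.117 -0.   ]
knob_top 0.48 [390.6 241.9] [ 0.54  -0.144  0.068]
collar_top 0.95 [410.2 330.9] [ 0.353 -0.203  0.04 ]
collar_top 0.92 [390.5 243.6] [ 0.542 -0.149  0.04 ]
collar_top 0.79 [254.7 306.7] [0.375 0.138 0.04 ]
collar_top 0.66 [497.1 368. ] [ 0.288 -0.399  0.04 ]
inner_lid 0.66 [389.9 245.8] [ 0.545 -0.153  0.   ]
outer_lid 0.9 [258.2 305.9] [0.379 0.134 0.012]
outer_lid 0.72 [407.8 332.5] [ 0.35  -0.204  0.012]
outer_lid 0.6 [386.8 246.9] [ 0.54  -0.145  0.012]
outer_lid 0.58 [494.4 368.2] [ 0.287 -0.403  0.012]
square_tin 0.76 [285.6 155.5] [0.744 0.11  0.   ]
side [ 0.132 -0.716  0.847] [ 0.362  0.651 -0.667]
tin 0.79 [306.  241.7] [0.556 0.125 0.   ]
knob_top 0.47 [358.8 294.5] [ 0.54  -0.154  0.068]
collar_top 0.85 [293.7 354.1] [ 0.352 -0.204  0.04 ]
collar_top 0.76 [312.7 449. ] [ 0.288 -0.398  0.04 ]
collar_top 0.57 [356.5 301.6] [ 0.538 -0.149  0.04 ]
collar_top 0.56 [239.4 256.5] [0.366 0.121 0.04 ]
inner_lid 0.79 [355.2 313.8] [ 0.536 -0.151  0.   ]
outer_lid 0.87 [357.8 309.7] [ 0.542 -0.152  0.012]
outer_lid 0.83 [242.9 259.2] [0.378 0.136 0.012]
outer_lid 0.71 [293.9 360.4] [ 0.352 -0.2    0.012]
outer_lid 0.7 [315.1 460.8] [ 0.287 -0.408  0.012]
square_tin 0.89 [366.1 224.4] [0.736 0.103 0.   ]
square_tin 0.6 [359.2 313.9] [ 0.544 -0.156 -0.   ]
```

View pics/top0.png

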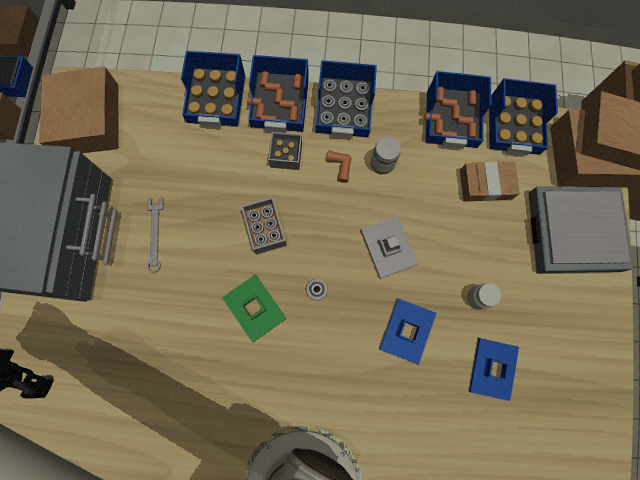

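View pics/side0.png

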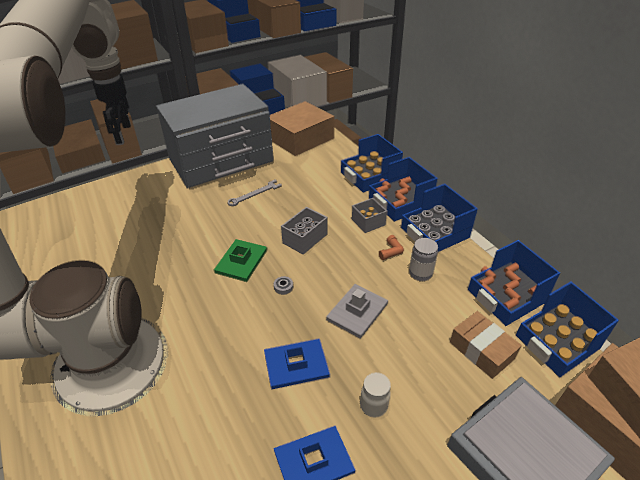

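Top view: nested grey lids at about (389,246), oblong tin at (264,226), with green and blue look-alikes elsewhere. The side view agrees. Next I fit pose and yaw by silhouette.

```bash
cat > fit.py <<'E'
from h import *
from scipy.optimize import minimize
S=4
def box(lx,ly,z0,z1): return [[sx*lx/2,sy*ly/2,z] for sx in(-1,1) for sy in(-1,1) for z in(z0,z1)]
LID=[box(.122,.092,.003,.016),box(.04,.04,.016,.04),box(.022,.022,.04,.068)]
TIN=[box(.104,.074,0,.06)]
def sil(boxes,p,n,x0,y0,w,h,dz=0):
    m=np.zeros((h*S,w*S),np.uint8); c,s=np.cos(p[2]),np.sin(p[2])
    for b in boxes:
        q=np.array([(proj([p[0]+c*X-s*Y,p[1]+s*X+c*Y,Z+dz],n)-[x0-.5,y0-.5])*S-.5 for X,Y,Z in b])
        k=cv2.convexHull(np.round(q*16).astype(np.int32)); cv2.fillConvexPoly(m,k,255,shift=4,lineType=cv2.LINE_AA)
    return cv2.resize(m,(w,h),interpolation=cv2.INTER_AREA)/255.
def mask(img,c,r=50,sat=70):
    x0,y0=[int(v)-r for v in c]; cr=img[y0:y0+2*r,x0:x0+2*r]
    hs=cv2.cvtColor(cr,cv2.COLOR_BGR2HSV); m=((hs[...,1]<sat)).astype(np.uint8)
    k=cv2.connectedComponents(m)[1]; ids=np.bincount(k[r-12:r+12,r-12:r+12].ravel(),minlength=2); ids[0]=0
    m=(k==ids.argmax()).astype(np.uint8); cs=cv2.findContours(m,0,1)[0]; m=m*0; cv2.drawContours(m,cs,-1,1,-1)
    return m.astype(float),x0,y0,cr
def fit(boxes,p0,data,dz=0):
    def cost(p): return sum(np.abs(sil(boxes,p,n,x0,y0,*m.shape[::-1],dz)-m).sum()/m.sum() for n,m,x0,y0 in data)
    best=None
    for yaw in ([p0[2]] if len(p0)>2 else np.radians(range(0,180,30))):
        x=np.array([p0[0],p0[1],yaw]); sx=np.array([x]+[x+d for d in np.diag([.01,.01,.25])])
        r=minimize(cost,x,method="Nelder-Mead",options=dict(initial_simplex=sx,xatol=1e-4,fatol=1e-5))
        if best is None or r.fun<best.fun: best=r
    return best
E
python3 - <<'E'
from fit import *
T=cv2.imread("pics/top0.png");Sd=cv2.imread("pics/side0.png"); row=[]
for nm,b,p0,ct,cs in(("lid",LID,(.54,-.15),(389,246),(357,311)),("tin",TIN,(.555,.133),(264,226),(304,230))):
    data=[]
    for n,I,c in(("top",T,ct),("side",Sd,cs)):
        m,x0,y0,cr=mask(I,c); data.append((n,m,x0,y0)); 
    for d in(data,data[:1],data[1:]):
        r=fit(b,p0,d); print(nm,[q[0] for q in d],np.round(r.x,4),np.degrees(r.x[2]).round(1),round(r.fun,3))
        if len(d)==2: R=r
    for (n,m,x0,y0),I in zip(data,(T,Sd)):
        cr=cv2.resize(I[y0:y0+100,x0:x0+100],(400,300*4//3),interpolation=2)
        for M,col in((m,(0,0,255)),(sil(b,R.x,n,x0,y0,100,100)>.5,(0,255,0))):
            M=cv2.resize(np.uint8(M),(400,400),interpolation=0); cv2.drawContours(cr,cv2.findContours(M,0,1)[0],-1,col,1)
        row.append(cv2.resize(cr,(300,300)))
cv2.imwrite("pics/fit0.png",np.vstack([np.hstack(row[:2]),np.hstack(row[2:])]))
E
```

```text
Traceback (most recent call last):
  File "fit.py", line 24, in fit
    r=minimize(cost,x,method="Nelder-Mead",options=dict(initial_simplex=sx,xatol=1e-4,fatol=1e-5))
  File "fit.py", line 20, in cost
    def cost(p): return sum(np.abs(sil(boxes,p,n,x0,y0,*m.shape[::-1],dz)-m).sum()/m.sum() for n,m,x0,y0 in data)
                        ~~~^^^^^^^^^^^^^^^^^^^^^^^^^^^^^^^^^^^^^^^^^^^^^^^^^^^^^^^^^^^^^^^^^^^^^^^^^^^^^^^^^^^^^^
  File "fit.py", line 20, in <genexpr>
    def cost(p): return sum(np.abs(sil(boxes,p,n,x0,y0,*m.shape[::-1],dz)-m).sum()/m.sum() for n,m,x0,y0 in data)
                                   ~~~^^^^^^^^^^^^^^^^^^^^^^^^^^^^^^^^^^^
  File "fit.py", line 10, in sil
    q=np.array([(proj([p[0]+c*X-s*Y,p[1]+s*X+c*Y,Z+dz],n)-[x0-.5,y0-.5])*S-.5 for X,Y,Z in b])
                 ~~~~^^^^^^^^^^^^^^^^^^^^^^^^^^^^^^^^^^^^
  File "h.py", line 11, in proj
    c=get_calibration(n); p=np.array(c["R"])@np.array(X)+np.array(c["t"]); u=p[:2]/p[2]; u=u*(1+c["k1"]*(u@u))
ValueError: time passes only in moves, steps and waits
```

```bash
sed -i 's/^from workcell.*/&\nfrom functools import lru_cache\nget_calibration=lru_cache(None)(get_calibration)/' h.py
cat > run1.py <<'E'
from fit import *
T=cv2.imread("pics/top0.png");Sd=cv2.imread("pics/side0.png"); row=[]
for nm,b,p0,ct,cs in(("lid",LID,(.54,-.15),(389,246),(357,311)),("tin",TIN,(.555,.133),(264,226),(304,230))):
    data=[]
    for n,I,c in(("top",T,ct),("side",Sd,cs)):
        m,x0,y0,cr=mask(I,c); data.append((n,m,x0,y0)); 
    for d in(data,data[:1],data[1:]):
        r=fit(b,p0,d); print(nm,[q[0] for q in d],np.round(r.x,4),np.degrees(r.x[2]).round(1),round(r.fun,3))
        if len(d)==2: R=r
    for (n,m,x0,y0),I in zip(data,(T,Sd)):
        cr=cv2.resize(I[y0:y0+100,x0:x0+100],(400,400),interpolation=2)
        for M,col in((m,(0,0,255)),(sil(b,R.x,n,x0,y0,100,100)>.5,(0,255,0))):
            M=cv2.resize(np.uint8(M),(400,400),interpolation=0); cv2.drawContours(cr,cv2.findContours(M,0,1)[0],-1,col,1)
        row.append(cv2.resize(cr,(300,300)))
cv2.imwrite("pics/fit0.png",np.vstack([np.hstack(row[:2]),np.hstack(row[2:])]))
E
python3 run1.py
```

```text
lid ['top', 'side'] [ 0.542  -0.1489  3.5827] 205.3 0.054
lid ['top'] [ 0.542  -0.1493  3.5821] 205.2 0.024
lid ['side'] [ 0.5423 -0.1484  3.5861] 205.5 0.028
tin ['top', 'side'] [0.56   0.1397 3.5271] 202.1 0.063
tin ['top'] [0.5599 0.1396 0.382 ] 21.9 0.028
tin ['side'] [0.5602 0.1399 0.3949] 22.6 0.033
```

View pics/fit0.png

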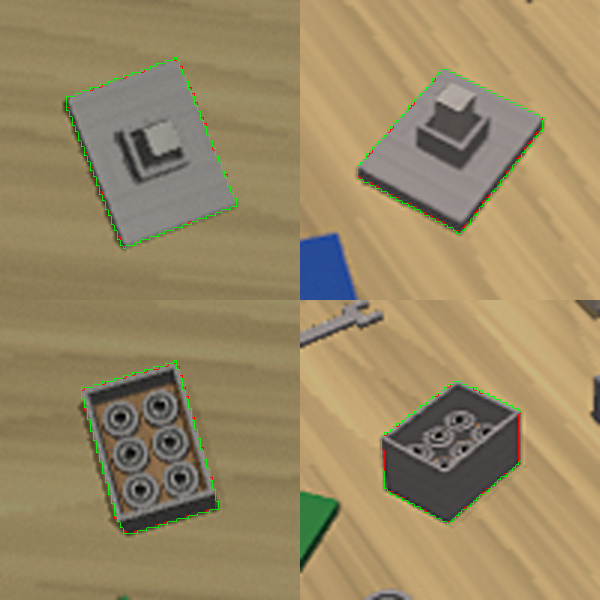

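Fits are good: lids at (0.542, −0.149), yaw 25.3°; tin at (0.560, 0.140), yaw 22.1°. Next I work out the shifts towards the lids.

```bash
cat > go.py <<'E'
import sys; from h import *
from scipy.spatial.transform import Rotation as Ro
# go.py x y z yaw  -> normalised shift/turn from measured pose
np.set_printoptions(precision=4,suppress=True)
s=sensors.get_obs(); R=Ro.from_euler("xyz",s["tcp_rot"],degrees=True)
x,y,z,w=map(float,sys.argv[1:5])
print("t",s["time"],s["ee_pos"],s["tcp_rot"],"F",s["wrist_force"],"M",s["torque"],"op",round(s["opening"],4),"q",s["q"])
d=R.inv().apply(np.array([x,y,z])-s["ee_pos"]); t=(R.inv()*Ro.from_euler("xyz",[180,0,w],degrees=True)).as_rotvec()
print("shift",d/.3,"turn",t/np.pi)
E
python3 go.py .38 .15 .231 45; python3 go.py .542 -.149 .16 25.3
```

```text
t 0.7 [0.2121 0.5075 0.2313] [179.9978  -0.0003  67.3211] F [-0.1268 -0.2212  0.2169] M [ 0.0348 -0.0411  0.    ] op 0.0852 q [67.3215  4.9788 10.0793 95.1002 -0.0022 90.0004]
shift [-0.8836  0.9759  0.001 ] turn [ 0.    -0.     0.124]
t 0.7 [0.2121 0.5075 0.2313] [179.9978  -0.0003  67.3211] F [-0.1268 -0.2212  0.2169] M [ 0.0348 -0.0411  0.    ] op 0.0852 q [67.3215  4.9788 10.0793 95.1002 -0.0022 90.0004]
shift [-1.595   1.8584  0.2377] turn [ 0.     -0.      0.2335]
```

Emit:
send_rows([
  [[-0.884,0.976,0],[0,0,0.124],-1],
  [[-0.884,0.976,0],[0,0,0.124],-1],
  [[-0.884,0.976,0],[0,0,0.124],-1],
  [[-0.884,0.976,0],[0,0,0.124],-1],
  [[-0.884,0.976,0],[0,0,0.124],-1],
  [[-0.884,0.976,0],[0,0,0.124],-1],
  [[-0.884,0.976,0],[0,0,0.124],-1],
  [[-0.884,0.976,0],[0,0,0.124],-1],
  [[-0.884,0.976,0],[0,0,0.124],-1],
  [[-0.884,0.976,0],[0,0,0.124],-1],
], force=80)

```text
time: 1.7
ee_pos: [0.3803, 0.149, 0.2314]
tcp_rot: [-180.0, -0.0, 44.8]
wrist_force: [-0.1, 0.9, 0.1]
opening: 0.0854
```

```bash
python3 go.py .542 -.149 .16 25.3
```

```text
t 1.7 [0.3803 0.149  0.2314] [-179.9945   -0.0207   44.8209] F [-0.125   0.9155  0.1231] M [-0.036   0.0061 -0.0517] op 0.0854 q [ 21.3908 -14.2292  -7.8507  96.3616   0.0133  66.5699]
shift [-0.318   1.0847  0.2379] turn [-0.     -0.0001  0.1084]
```

Emit:
send_rows([
  [[-0.318,1,0.1],[0,0,0.108],-1],
  [[-0.318,1,0.15],[0,0,0.108],-1],
  [[-0.318,1,0.238],[0,0,0.108],-1],
  [[-0.318,1,0.238],[0,0,0.108],-1],
  [[-0.318,1,0.238],[0,0,0.108],-1],
  [[-0.318,1,0.238],[0,0,0.108],-1],
  [[-0.318,1,0.238],[0,0,0.108],-1],
  [[-0.318,1,0.238],[0,0,0.108],-1],
  [[-0.318,1,0.238],[0,0,0.108],-1],
  [[-0.318,1,0.238],[0,0,0.108],-1],
])

```text
time: 2.7
ee_pos: [0.5248, -0.128, 0.1604]
tcp_rot: [180.0, -0.0, 25.7]
wrist_force: [1.0, 0.1, -0.1]
opening: 0.0856
```

```bash
python3 go.py .542 -.149 .08 25.3;python3 go.py .542 -.149 .043 25.3; python3 - <<'E'
from h import *
for n in("side","top"):
    I=camera(n); c=proj([.542,-.149,.068],n).astype(int); print(c)
    cv2.imwrite(f"pics/{n}1.png",cv2.resize(I[c[1]-60:c[1]+60,c[0]-60:c[0]+60],(480,480),interpolation=2))
a=cv2.imread("pics/side1.png");b=cv2.imread("pics/top1.png");cv2.imwrite("pics/c1.png",cv2.resize(np.hstack([a,b]),(800,400)))
E
```

```text
t 2.7 [ 0.5248 -0.128   0.1604] [179.9977  -0.0255  25.6817] F [ 1.0307  0.1086 -0.1269] M [ 0.0245 -0.0099  0.0412] op 0.0856 q [-13.7142   2.7344  -0.1392  87.1052   0.0144  50.6041]
shift [0.0213 0.088  0.2679] turn [ 0.     -0.0001  0.0021]
t 2.7 [ 0.5248 -0.128   0.1604] [179.9977  -0.0255  25.6817] F [ 1.0307  0.1086 -0.1269] M [ 0.0245 -0.0099  0.0412] op 0.0856 q [-13.7142   2.7344  -0.1392  87.1052   0.0144  50.6041]
shift [0.0212 0.088  0.3912] turn [ 0.     -0.0001  0.0021]
[358 292]
[392 241]
```

View pics/c1.png

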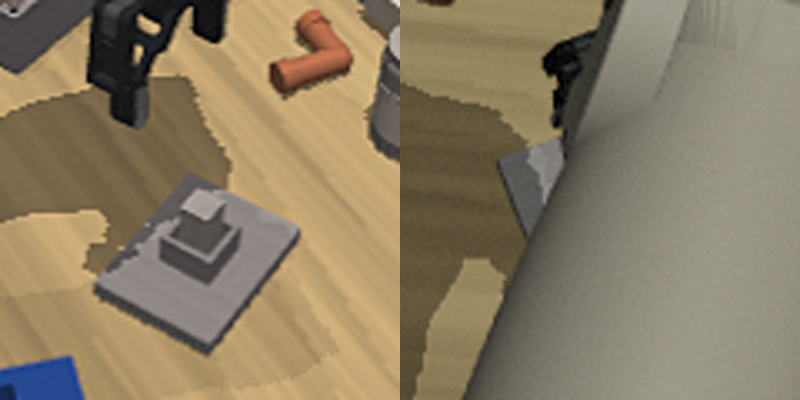

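The side view shows the knob standing free below the gripper at about (200,225) in the crop; the arm hides the top view.

Emit:
send_rows([
  [[0.02,0.085,0.03],[0,0,0.002],-1],
  [[0.021,0.088,0.08],[0,0,0.002],-1],
  [[0.021,0.088,0.16],[0,0,0.002],-1],
  [[0.021,0.088,0.24],[0,0,0.002],-1],
  [[0.021,0.088,0.3],[0,0,0.002],-1],
  [[0.021,0.088,0.35],[0,0,0.002],-1],
  [[0.021,0.088,0.38],[0,0,0.002],-1],
  [[0.021,0.088,0.391],[0,0,0.002],-1],
  [[0.021,0.088,0.391],[0,0,0.002],-1],
  [[0.021,0.088,0.391],[0,0,0.002],-1],
])

```text
time: 3.8
ee_pos: [0.5422, -0.1509, 0.0434]
tcp_rot: [180.0, -0.1, 25.2]
wrist_force: [-0.4, -0.1, 0.9]
opening: 0.0853
```

```bash
python3 go.py .542 -.149 .043 25.3; python3 - <<'E'
from h import *
I=camera("side"); c=proj([.542,-.149,.06],"side").astype(int)
cv2.imwrite("pics/c2.png",cv2.resize(I[c[1]-50:c[1]+50,c[0]-50:c[0]+50],(500,500),interpolation=2))
E
```

```text
t 3.8 [ 0.5422 -0.1509  0.0434] [179.9545  -0.0521  25.2004] F [-0.3751 -0.0856  0.8944] M [-0.0274 -0.0135  0.009 ] op 0.0853 q [-15.551    7.2072  -8.3126  74.411   -0.0005  49.2487]
shift [ 0.0022 -0.0059  0.0015] turn [ 0.0003 -0.0003 -0.0006]
```

View pics/c2.png

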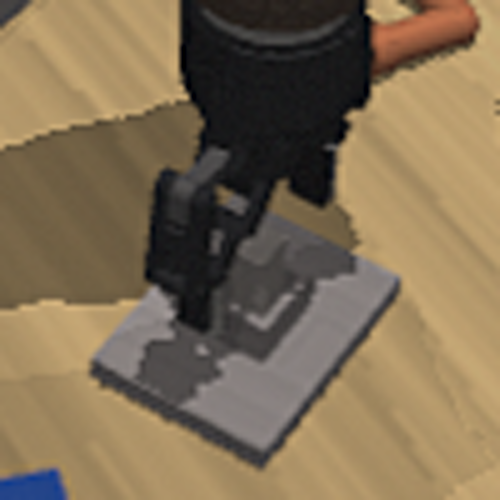

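The fingers straddle the knob, one on each side. I trim 1.8 mm and close.

Emit:
send_rows([
  [[0.002,-0.006,0.001],[0,0,0],-1],
  [[0.002,-0.006,0.001],[0,0,0],-0.3],
  [[0.002,-0.006,0.001],[0,0,0],0],
  [[0.002,-0.006,0.001],[0,0,0],0.2],
  [[0.002,-0.006,0.001],[0,0,0],0.35],
  [[0.002,-0.006,0.001],[0,0,0],0.5],
  [[0.002,-0.006,0.001],[0,0,0],1],
  [[0.002,-0.006,0.001],[0,0,0],1],
  [[0.002,-0.006,0.001],[0,0,0],1],
  [[0.002,-0.006,0.001],[0,0,0],1],
], force=80)

```text
time: 4.85
ee_pos: [0.5414, -0.149, 0.0425]
tcp_rot: [180.0, 0.0, 25.2]
wrist_force: [-2.4, 0.2, 5.2]
opening: 0.0205
```

```bash
python3 go.py .542 -.149 .043 25.3
```

```text
t 4.85 [ 0.5414 -0.149   0.0425] [179.9894   0.0071  25.195 ] F [-2.4077  0.2116  5.2022] M [-0.1147  0.6211 -0.028 ] op 0.0205 q [-15.3824   7.1393  -8.494   74.3652  -0.0127  49.4226]
shift [ 0.0018  0.0008 -0.0017] turn [ 0.0001  0.     -0.0006]
```

Emit:
send_rows([
  [[0,0,-0.01],[0,0,0],1],
  [[0,0,-0.03],[0,0,0],1],
  [[0,0,-0.07],[0,0,0],1],
  [[0,0,-0.12],[0,0,0],1],
  [[0,0,-0.18],[0,0,0],1],
  [[0,0,-0.25],[0,0,0],1],
  [[0,0,-0.31],[0,0,0],1],
  [[0,0,-0.36],[0,0,0],1],
  [[0,0,-0.39],[0,0,0],1],
  [[0,0,-0.4],[0,0,0],1],
])

```text
time: 5.85
ee_pos: [0.5419, -0.149, 0.1636]
tcp_rot: [179.9, -0.1, 25.2]
wrist_force: [-0.4, -0.1, -5.2]
opening: 0.0203
```

```bash
python3 go.py .55 0 .162 23.5; python3 go.py .56 .1397 .162 22.0;  python3 - <<'E'
from h import *
I=camera("side"); c=proj([.542,-.149,.15],"side").astype(int)
cv2.imwrite("pics/c3.png",cv2.resize(I[c[1]-60:c[1]+60,c[0]-60:c[0]+60],(500,500),interpolation=2))
E
```

```text
t 5.85 [ 0.5419 -0.149   0.1636] [179.941   -0.0669  25.2055] F [-0.3681 -0.0511 -5.2047] M [-0.0325 -0.0499  0.0039] op 0.0203 q [-15.3735   5.6718   3.3291  87.5682  -0.0013  49.4211]
shift [ 0.2359 -0.4379  0.0052] turn [ 0.0003 -0.0004  0.0095]
t 5.85 [ 0.5419 -0.149   0.1636] [179.941   -0.0669  25.2055] F [-0.3681 -0.0511 -5.2047] M [-0.0325 -0.0499  0.0039] op 0.0203 q [-15.3735   5.6718   3.3291  87.5682  -0.0013  49.4211]
shift [ 0.4644 -0.8451  0.005 ] turn [ 0.0003 -0.0004  0.0178]
```

View pics/c3.png

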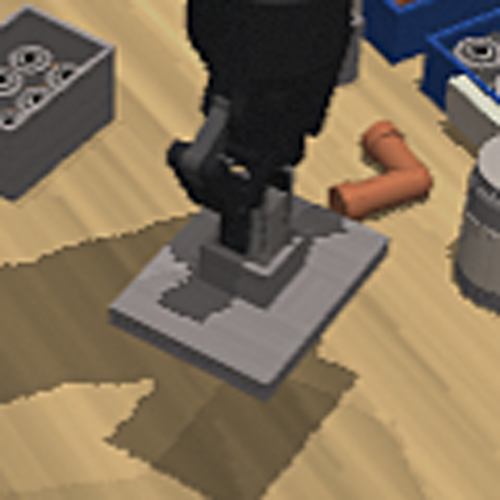

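Both lids are lifted, level and nested. Now across to the tin.

Emit:
send_rows([
  [[0.014,-0.025,0],[0,0,0.001],1],
  [[0.046,-0.085,0],[0,0,0.002],1],
  [[0.093,-0.169,0],[0,0,0.004],1],
  [[0.158,-0.287,0],[0,0,0.006],1],
  [[0.223,-0.406,0],[0,0,0.008],1],
  [[0.288,-0.524,0],[0,0,0.01],1],
  [[0.353,-0.642,0],[0,0,0.013],1],
  [[0.409,-0.744,0],[0,0,0.015],1],
  [[0.446,-0.811,0],[0,0,0.017],1],
  [[0.464,-0.845,0],[0,0,0.018],1],
])

```text
time: 6.9
ee_pos: [0.5587, 0.1422, 0.161]
tcp_rot: [-180.0, 0.1, 22.1]
wrist_force: [0.2, -0.2, -5.5]
opening: 0.0202
```

Emit:
send_rows([
  [[0,0,0],[0,0,0],1],
  [[0,0,0],[0,0,0],1],
  [[0,0,0],[0,0,0],1],
])

```text
time: 7.2
ee_pos: [0.5594, 0.1388, 0.1621]
tcp_rot: [180.0, 0.0, 21.9]
wrist_force: [0.2, -0.5, -5.5]
opening: 0.0206
```

```bash
python3 go.py .56 .1397 .11 22.0;  python3 - <<'E'
from h import *
for n in("side","top"):
    I=camera(n); cv2.imwrite(f"pics/{n}4.png",I); c=proj([.56,.14,.09],n).astype(int); print(c)
    cv2.imwrite(f"pics/{n}4c.png",cv2.resize(I[c[1]-60:c[1]+60,c[0]-60:c[0]+60],(400,400),interpolation=2))
a=cv2.imread("pics/side4c.png");b=cv2.imread("pics/top4c.png");cv2.imwrite("pics/c4.png",np.hstack([a,b]))
E
```

```text
t 7.2 [0.5594 0.1388 0.1621] [179.9898   0.0284  21.9084] F [ 0.1839 -0.4541 -5.5288] M [-0.0688  0.0213  0.0253] op 0.0206 q [13.9447  7.7619  5.4494 87.7143 -0.014  82.0363]
shift [ 0.003  -0.002   0.1736] turn [ 0.0001  0.0002 -0.0005]
[303 211]
[260 218]
```

View pics/c4.png

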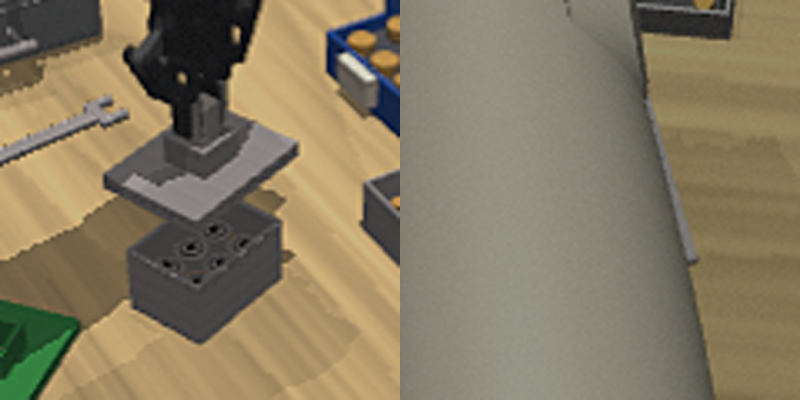

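The lids hang over the tin. Lower to just above the rim, then check the averaged pose.

Emit:
send_rows([
  [[0.001,-0.001,0.015],[0,0,0],1],
  [[0.001,-0.001,0.04],[0,0,0],1],
  [[0.001,-0.001,0.07],[0,0,0],1],
  [[0.001,-0.001,0.1],[0,0,0],1],
  [[0.001,-0.001,0.13],[0,0,0],1],
  [[0.001,-0.001,0.155],[0,0,0],1],
  [[0.001,-0.001,0.17],[0,0,0],1],
  [[0.001,-0.001,0.175],[0,0,0],1],
  [[0.001,-0.001,0.175],[0,0,0],1],
])

```text
time: 8.2
ee_pos: [0.5597, 0.1402, 0.1097]
tcp_rot: [-180.0, 0.0, 22.0]
wrist_force: [0.7, 0.4, -6.1]
opening: 0.0206
```

```bash
python3 - <<'E'
from h import *
from scipy.spatial.transform import Rotation as Ro
P=[];n="side"
for i in range(8):
    I=camera(n); s=sensors.get_obs(); P.append(np.r_[s["ee_pos"]*1000,s["tcp_rot"],s["wrist_force"]])
print(np.mean(P,0).round(2)); print(np.std(P,0).round(2))
cv2.imwrite("pics/side5.png",I)
m=P and np.mean(P,0); p=m[:3]/1000; a=np.radians(m[5]); J=I.copy()
c=proj([.56,.14,.07],n).astype(int)
cr=cv2.resize(I[c[1]-50:c[1]+50,c[0]-50:c[0]+50],(600,600),interpolation=2)
def rect(lx,ly,z,x,y,yaw,col):
    q=[]
    for sx,sy in((-1,-1),(1,-1),(1,1),(-1,1)):
        X,Y=sx*lx/2,sy*ly/2; q.append((proj([x+np.cos(yaw)*X-np.sin(yaw)*Y,y+np.sin(yaw)*X+np.cos(yaw)*Y,z],n)-(c-50)+.5)*6)
    cv2.polylines(cr,[np.int32(q)],True,col,1)
z0=p[2]-.0425
rect(.122,.092,z0+.016,p[0],p[1],a+np.radians(.1),(0,255,0)); rect(.122,.092,z0+.003,p[0],p[1],a,(0,255,0))
rect(.104,.074,.06,.56,.1397,np.radians(22.1),(0,0,255)); rect(.104,.074,0,.56,.1397,np.radians(22.1),(0,0,255))
cv2.imwrite("pics/c5.png",cr)
E
python3 go.py .56 .1397 .0945 22
```

```text
[ 5.5984e+02  1.4017e+02  1.1013e+02  1.8000e+02 -3.0000e-02  2.1960e+01
  1.3000e-01 -2.0000e-02 -5.7200e+00]
[0.04 0.01 0.1  0.   0.01 0.   0.35 0.17 0.41]
t 8.6 [0.5598 0.1402 0.11  ] [179.9972  -0.0204  21.9627] F [-0.2541 -0.1805 -6.2323] M [-0.0671 -0.0076 -0.0224] op 0.0207 q [14.0571  7.9568 -0.0766 81.9459 -0.     82.0944]
shift [0.0001 0.0017 0.0517] turn [ 0.     -0.0001 -0.0002]
```

View pics/c5.png

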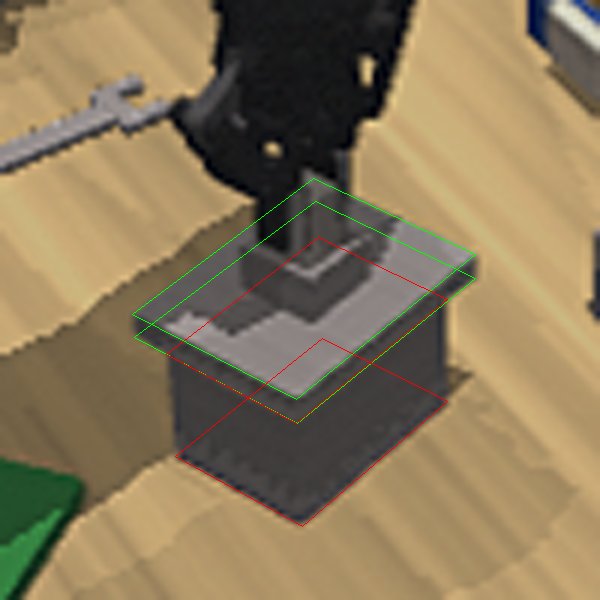

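Lid and tin outlines match the model and are concentric. I lower in small steps.

Emit:
send_rows([
  [[0,0.001,0.008],[0,0,0],1],
  [[0,0.001,0.016],[0,0,0],1],
  [[0,0.001,0.024],[0,0,0],1],
  [[0,0.001,0.032],[0,0,0],1],
  [[0,0.001,0.038],[0,0,0],1],
  [[0,0.001,0.042],[0,0,0],1],
  [[0,0.001,0.042],[0,0,0],1],
])

```text
time: 9.3
ee_pos: [0.5597, 0.1398, 0.097]
tcp_rot: [-180.0, 0.0, 22.0]
wrist_force: [0.1, -0.9, -5.0]
opening: 0.0209
```

```bash
python3 go.py .56 .1397 .0945 22
```

```text
t 9.3 [0.5597 0.1398 0.097 ] [-179.9995    0.0171   21.9613] F [ 0.1433 -0.9086 -5.0326] M [ 0.0061 -0.0493  0.0414] op 0.0209 q [14.0262  8.1206 -1.336  80.5605 -0.0018 82.065 ]
shift [0.0008 0.0007 0.0082] turn [-0.      0.0001 -0.0002]
```

Emit:
send_rows([
  [[0,0,0.003],[0,0,0],1],
  [[0,0,0.005],[0,0,0],1],
  [[0,0,0.007],[0,0,0],1],
  [[0,0,0.008],[0,0,0],1],
  [[0,0,0.008],[0,0,0],1],
])

```text
time: 9.8
ee_pos: [0.5597, 0.1399, 0.0947]
tcp_rot: [-180.0, 0.0, 22.0]
wrist_force: [0.5, 0.5, -5.4]
opening: 0.0211
```

```bash
python3 go.py .56 .1397 .0945 22
```

```text
t 9.8 [0.5597 0.1399 0.0947] [-179.9991    0.0065   21.9657] F [ 0.52    0.5473 -5.3827] M [-0.0142 -0.0425 -0.0171] op 0.0211 q [14.0283  8.1457 -1.5542 80.3067 -0.0001 82.0626]
shift [0.0006 0.0008 0.0008] turn [-0.      0.     -0.0002]
```

Emit:
send_rows([
  [[0,0,0.002],[0,0,0],1],
  [[0,0,0.004],[0,0,0],1],
  [[0,0,0.004],[0,0,0],1],
])

```text
time: 10.1
ee_pos: [0.5599, 0.1399, 0.0945]
tcp_rot: [180.0, -0.0, 22.0]
wrist_force: [-4.0, -1.2, 4.9]
opening: 0.0204
```

Emit:
send_rows([
  [[0,0,0.001],[0,0,0],1],
  [[0,0,0.003],[0,0,0],1],
  [[0,0,0.003],[0,0,0],1],
])

```text
time: 10.4
ee_pos: [0.5599, 0.1399, 0.0945]
tcp_rot: [180.0, -0.1, 22.0]
wrist_force: [-6.9, -1.6, 11.2]
opening: 0.0206
```

Contact came at TCP z 0.0945, exactly the predicted seated height. I relax the push and open.

Emit:
send_rows([
  [[0,0,-0.003],[0,0,0],1],
  [[0,0,-0.004],[0,0,0],0.4],
  [[0,0,-0.004],[0,0,0],0.2],
  [[0,0,-0.004],[0,0,0],0],
  [[0,0,-0.004],[0,0,0],-0.5],
  [[0,0,-0.004],[0,0,0],-1],
  [[0,0,-0.004],[0,0,0],-1],
  [[0,0,-0.004],[0,0,0],-1],
])

```text
time: 11.2
ee_pos: [0.5598, 0.1399, 0.0939]
tcp_rot: [180.0, -0.0, 22.0]
wrist_force: [0.1, -0.1, 1.1]
opening: 0.0855
```

```bash
python3 go.py .56 .1397 .076 22;  python3 - <<'E'
from h import *
n="side"
I=camera(n); c=proj([.56,.14,.07],n).astype(int)
cr=cv2.resize(I[c[1]-50:c[1]+50,c[0]-50:c[0]+50],(600,600),interpolation=2)
def rect(lx,ly,z,x,y,yaw,col):
    q=[]
    for sx,sy in((-1,-1),(1,-1),(1,1),(-1,1)):
        X,Y=sx*lx/2,sy*ly/2; q.append((proj([x+np.cos(yaw)*X-np.sin(yaw)*Y,y+np.sin(yaw)*X+np.cos(yaw)*Y,z],n)-(c-50)+.5)*6)
    cv2.polylines(cr,[np.int32(q)],True,col,1)
a=np.radians(22.1)
for z in(.055,.068): rect(.122,.092,z,.56,.14,a,(0,255,0))
rect(.04,.04,.092,.56,.14,a,(0,255,255)); rect(.022,.022,.12,.56,.14,a,(255,0,255)); rect(.104,.074,0,.56,.1397,a,(0,0,255))
cv2.imwrite("pics/c6.png",cr)
E
```

```text
t 11.2 [0.5598 0.1399 0.0939] [179.9997  -0.0021  21.9626] F [ 0.0871 -0.1081  1.1164] M [ 0.0189  0.0259 -0.0106] op 0.0855 q [14.0269  8.1596 -1.6329 80.2054 -0.     82.0643]
shift [0.0004 0.0007 0.0596] turn [ 0.     -0.     -0.0002]
```

View pics/c6.png

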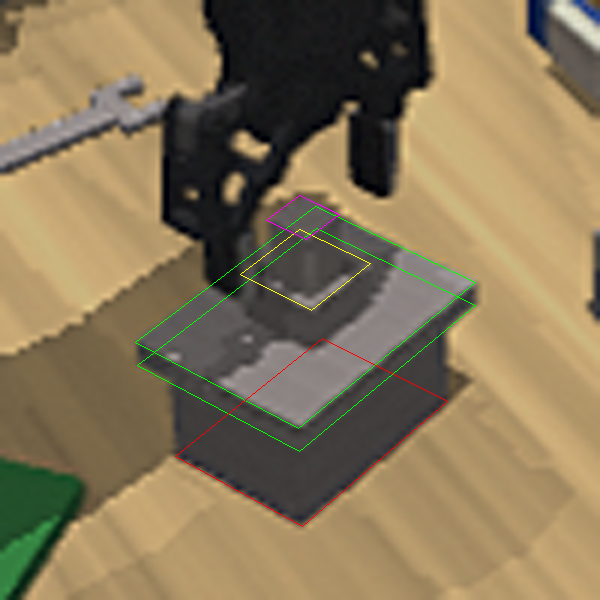

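The lid model matches the seated height, level and centred. Next: lower the open fingers around the collar and close at a moderate force.

Emit:
send_rows([
  [[0,0,0.01],[0,0,0],-1],
  [[0,0,0.03],[0,0,0],-1],
  [[0,0,0.05],[0,0,0],-1],
  [[0,0,0.065],[0,0,0],-1],
  [[0,0,0.069],[0,0,0],-1],
  [[0,0,0.069],[0,0,0],-0.4],
  [[0,0,0.069],[0,0,0],-0.2],
  [[0,0,0.069],[0,0,0],-0.1],
  [[0,0,0.069],[0,0,0],0],
  [[0,0,0.069],[0,0,0],0],
], force=40)

```text
time: 12.25
ee_pos: [0.5598, 0.1399, 0.0733]
tcp_rot: [180.0, -0.0, 22.0]
wrist_force: [0.8, 0.1, -1.4]
opening: 0.0427
```

```bash
python3 go.py .56 .1399 .073 22
```

```text
t 12.25 [0.5598 0.1399 0.0733] [179.9988  -0.0121  21.9647] F [ 0.8029  0.1094 -1.4376] M [-0.0537  0.0091 -0.0239] op 0.0427 q [14.0286  8.4929 -3.5424 77.9526  0.0005 82.0638]
shift [0.0005 0.0001 0.0011] turn [ 0.     -0.0001 -0.0002]
```

Emit:
send_rows([
  [[0,0,0],[0,0,0],0.1],
  [[0,0,0],[0,0,0],0.2],
  [[0,0,0],[0,0,0],1],
  [[0,0,0],[0,0,0],1],
  [[0,0,0],[0,0,0],1],
  [[0,0,0],[0,0,0],1],
], force=40)

```text
time: 12.85
ee_pos: [0.56, 0.1399, 0.0735]
tcp_rot: [180.0, -0.0, 22.0]
wrist_force: [-0.9, 0.7, 5.5]
opening: 0.0389
```

Emit:
send_rows([
  [[0,0,-0.002],[0,0,0],1],
  [[0,0,-0.004],[0,0,0],1],
  [[0,0,-0.007],[0,0,0],1],
  [[0,0,-0.007],[0,0,0],1],
])

```text
time: 13.25
ee_pos: [0.5595, 0.1398, 0.0748]
tcp_rot: [-180.0, 0.1, 22.0]
wrist_force: [0.4, 0.7, -2.6]
opening: 0.0389
```

```bash
python3 go.py .56 .1399 .16 22
```

```text
t 13.25 [0.5595 0.1398 0.0748] [-179.9911    0.062    21.9628] F [ 0.3587  0.7197 -2.6142] M [ 0.0181 -0.0146  0.021 ] op 0.0389 q [14.0261  8.4858 -3.3869 78.1899  0.0003 82.0633]
shift [ 0.0015  0.0002 -0.284 ] turn [-0.      0.0003 -0.0002]
```

The load is 2.6 N, one lid's weight, so only the outer lid is rising. Continue up slowly.

Emit:
send_rows([
  [[0,0,-0.005],[0,0,0],1],
  [[0,0,-0.012],[0,0,0],1],
  [[0,0,-0.02],[0,0,0],1],
  [[0,0,-0.03],[0,0,0],1],
  [[0,0,-0.042],[0,0,0],1],
  [[0,0,-0.056],[0,0,0],1],
  [[0,0,-0.072],[0,0,0],1],
  [[0,0,-0.09],[0,0,0],1],
  [[0,0,-0.11],[0,0,0],1],
  [[0,0,-0.13],[0,0,0],1],
])

```text
time: 14.25
ee_pos: [0.5598, 0.1399, 0.1149]
tcp_rot: [180.0, -0.0, 22.0]
wrist_force: [0.1, -0.5, -1.8]
opening: 0.0388
```

Emit:
send_rows([
  [[0,0,-0.02],[0,0,0],1],
  [[0,0,-0.045],[0,0,0],1],
  [[0,0,-0.07],[0,0,0],1],
  [[0,0,-0.1],[0,0,0],1],
  [[0,0,-0.13],[0,0,0],1],
  [[0,0,-0.15],[0,0,0],1],
  [[0,0,-0.165],[0,0,0],1],
  [[0,0,-0.17],[0,0,0],1],
  [[0,0,-0.17],[0,0,0],1],
  [[0,0,-0.17],[0,0,0],1],
])

```text
time: 15.25
ee_pos: [0.5596, 0.1398, 0.1649]
tcp_rot: [-180.0, 0.0, 22.0]
wrist_force: [0.2, 0.3, -3.1]
opening: 0.0391
```

```bash
python3 go.py .56 .1399 .163 22;  python3 - <<'E'
from h import *
n="side"
I=camera(n); c=proj([.56,.14,.11],n).astype(int)
cr=cv2.resize(I[c[1]-60:c[1]+60,c[0]-60:c[0]+60],(600,600),interpolation=2)
def rect(lx,ly,z,x,y,yaw,col):
    q=[]
    for sx,sy in((-1,-1),(1,-1),(1,1),(-1,1)):
        X,Y=sx*lx/2,sy*ly/2; q.append((proj([x+np.cos(yaw)*X-np.sin(yaw)*Y,y+np.sin(yaw)*X+np.cos(yaw)*Y,z],n)-(c-60)+.5)*5)
    cv2.polylines(cr,[np.int32(q)],True,col,1)
a=np.radians(22.1); d=sensors.get_obs()["ee_pos"][2]-.073; print(d)
for z in(.055,.068): rect(.122,.092,z+d,.56,.14,a,(0,255,0))
rect(.112,.082,.064,.56,.14,a,(255,0,255)); rect(.104,.074,0,.56,.1397,a,(0,0,255))
cv2.imwrite("pics/c7.png",cr)
E
```

```text
t 15.25 [0.5596 0.1398 0.1649] [-179.9939    0.032    21.9623] F [ 0.2289  0.3155 -3.0829] M [0.0348 0.0283 0.0329] op 0.0391 q [14.0276  7.8461  5.8531 88.0396  0.0016 82.0653]
shift [0.0012 0.0002 0.0063] turn [-0.      0.0002 -0.0002]
0.09187030400869363
```

View pics/c7.png

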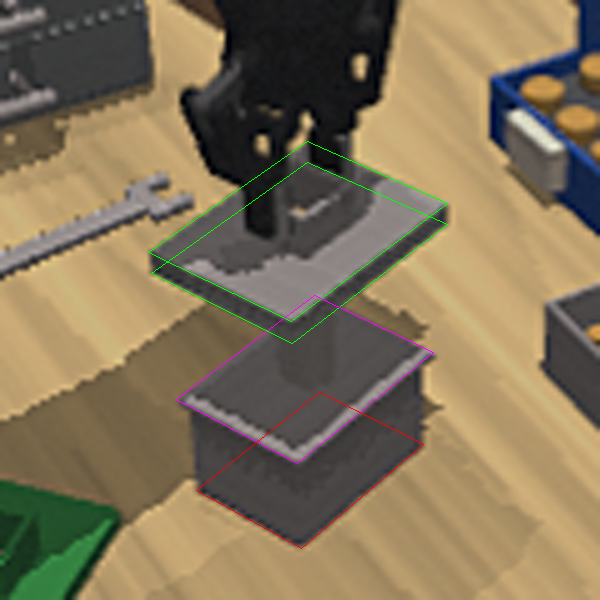

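The outer lid is held level about 91 mm above its nested place, with its skirt at about 0.147 m against a knob top at 0.120 m. The inner lid's flange lies on the seated outline. Handing in.

```bash
python3 -c "
from workcell import bot,camera,sensors
for i in range(6): camera('side')
s=sensors.get_obs(); print(s['ee_pos'],s['qd'],s['opening'],s['wrist_force'])
bot.job_done()"
```

```text
[0.5597357  0.13984233 0.16515942] [-0.04604171  0.03604009  0.02240107 -0.00607375  0.07003819  0.00021681] 0.03890533986373938 [-0.12724324 -0.76270768 -3.07023148]
the job is handed in; nothing more can be done
```

I carried the nested lids by the knob to the oblong tin, seated the inner lid and let go. I then lifted the outer lid alone by its collar and handed the job in at about 15.5 s. The interface reports no verdict.

- **Seating:** contact came at a TCP height of 0.0945 m, exactly the height predicted for a fully seated lid. The side-camera overlay showed the lid level and centred on the tin.
- **Lifting the outer lid:** the wrist carried about 2.6 to 3.1 N, one lid's weight plus noise. With both lids it had read about 5.2 N or a little more.
- **Final hold:** the outer lid is level and at rest, about 91 mm above its nested place. Its skirt is at about 0.147 m and the knob top at 0.120 m. The inner lid and tin still match their seated outlines.

No check failed or disagreed. From the moment the gripper was over the lids, the arm hid the top view, so these later checks rest on the side camera, the wrist force and the measured tool pose. I did not re-measure the bystanders, but I saw no contact with any of them.

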